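# Tuck a steel bar under the flap of a drilling jig and hold it flat

### The arm

A 6-joint arm with a two-finger parallel gripper is mounted at the origin on a cart in front of the work surface, level with it; the furniture and walls round the work are solid. World frame = base frame: x ahead of the robot, y to its left, z up, the work surface at z = 0. Lengths are in mm, angles in rad, forces in N, time in s.
With the tool pointing down it reaches from about 350 to 975 mm from the base axis. Payload 7.1 kg.
Tool frame: the origin (TCP) lies at the very end of the fingers, on their centre line; the grasp point (between the pads) lies 19 mm behind it; z points along the fingers, y is the direction in which the jaws open and shut (so a half turn about z gives the same grasp; the last joint's range is limited). The gripper opens to 88 mm and grips with 3 to 60 N. Pads are 20 mm wide; open, the fingers measure 115 mm over their backs; the gripper's body (75 mm by 178 mm) begins 61 mm behind the grasp point.
Start: joints at [-1.317, 0.423, 1.63, -0, 1.089, -0.019], TCP at [168.412, -601.866, 222.675] pointing down, gripper open.
Joint ranges: [-3, 3], [-0.9, 2.11], [0.09, 2.58], [-1.31, 4.45], [0.11, 2.69], [-2.54, 2.54]. Speed limits (rad/s): [2.39, 2.39, 3.01, 3.14, 3.14, 3.14].

### API

Orientations are given as a unit quaternion [x, y, z, w].
In Python, from station import status, vision, order gives the robot as it stands. The module is installed in compiled form; this text tells all that it offers.
- The arm moves only by the tool move_arm, never from a script. Its argument "plan" is a list of rows, each an object with "grip": the closure, from 0 (fully open) to 1 (shut); "delta_pos": the shift along the tool's x, y, z in m, a list of three; "yaw": the turn about the tool's z in rad. In form: [{"grip": grip, "delta_pos": [dx, dy, dz], "yaw": yaw}, ...]. A call has 1 to 12 rows; each row shifts and turns the pose as measured when the row begins, along the tool's axes as they then stand; what a row does not reach is not made up. A row lasts 1/12 s, in which the tool goes at most 41.7 mm and 7.16 degrees, less where a joint would pass 70% of its speed; a pose out of reach is approached as far as the arm can. A call is refused whole if a number of a shift passes 0.0417 or a number of a turn 0.125, either way. A call with a gripper value outside its range is refused whole. The fingers move at their own pace and stop on an object; the grip force is fixed at half the most. Time passes only in rows, so rows that do not move let the fingers close. It gives the time, the measured TCP pose, the force and the opening at its end, in the units of the state.
- status.read_state(): the state, without advancing time (a new reading comes with each control period).
- vision.capture(name): name is "scene" or "top"; returns a dict with "color" (384x512x3 uint8, red, green, blue), "mtx" (3x3 intrinsics, pixels), "extrinsics" (4x4, takes a point from camera to world coordinates). Camera axes: x right, y up, looking along -z (the intrinsics and any distortion apply to the point x, -y, -z); pixel columns grow to the right and rows downward; lengths in mm; the calibration is good to about 2 mm. A picture is of the moment at which its call begins. There is no depth.
- order.sign_off(): hands the job in, once; it reports no verdict.
The state is a dict: "clock": time; "joint_positions": joint angles; "joint_vel": joint speeds; "joint_torque": joint torques, N m; "position": TCP position; "eef_rot": TCP orientation; "wrist_force": force on the tool from outside, world axes, zero at the start; "wrist_torque": the same for the moment, N m; "gripper_width": finger opening in mm.
Only numpy, scipy, OpenCV 4.12 (cv2) and the standard library are available. Lean on these libraries where they do the work, as an engineer would, in place of code of your own. Each camera call takes 0.05 s, during which the arm holds its last target.

### The job

Load the loose flat steel bar into the drilling jig: lay it lengthwise over the jig's raised bed and slide one end in under the hinged flap until it meets the end stop, without lifting the flap and without disturbing the other tools. Then press the bar down flat onto the bed against the spring lifter pin and finish while still holding it pressed there; do not let go.

Things in the scene. Friction and masses are not known exactly. Their poses are not given: they have to be found in the camera images.
- bar_mid (a point): Centre (half-way up) of the loose flat steel bar, plain grey, 30 wide x 160 long x 8 mm thick, 0.3 kg (up to 20 percent more or less), lying flat on the bench at the start. The point's y axis runs along the 160 mm length, x across the 30 mm width, z up. Either end may go into the jig.
- jig: Drilling jig fixed to the bench, dark base plate 260 x 100 x 12 mm; origin at the centre of its underside, z up, x along the bed toward the flap, away from the robot. The bed is a steel rail 20 mm wide (y -10 to 10), x = -120 to 85 mm, top at z = 34: fingers holding the bar by its 30 mm width pass on both sides of it, 22 mm down to the plate. Bar home and flat: its centre at x = 5, y = 0, z = 38 mm.
- slot_mouth (a point): Mouth of the slot, on the bed's top under the flap's front edge (jig x = 45, y = 0, z = 34 mm); axes as the jig. The slot is 36 mm wide between two cheeks and 14 mm high under the flap; it ends 40 mm further in at the end stop, an upright face across the bed. Flared lead-ins, up to 48 mm high over the bench like the cheeks, reach 18 mm out before the mouth and open to about 55 mm.
- flap (a joint): Hinge of the thin light aluminium flap (72 x 56 x 3 mm, 80 g) that covers the slot; its hinge line is at jig x = 117, z = 50 mm, its free front edge at jig x = 45 mm. 0 = lying down level on the cheeks, grows as the front edge lifts (0.07 rad = 5 mm at the edge). It swings freely.
- lifter (a joint): Sprung brass pin, 13 mm across with blunt tip, in the bed at jig x = -25, y = 0 mm. Value in m: 0 = up, tip 4 mm above the bed; 0.004 = level with the bed; stop at 0.006. Starts to move at 5 N, 7 N at 0.004; springs back; the bar's weight does not push it down. A bar carried level, its underside 4 to 5 mm above the bed, passes over the pin and under the flap.
- tape_measure_mid (a point): Bystander: centre of a tape measure, 36 x 82 x 62 mm, standing to the left of the jig; leave alone.
- pliers_mid (a point): Bystander: centre of a pair of pliers, 55 x 190 x 14 mm, lying beyond the jig; leave alone.
- screwdriver_mid (a point): Bystander: centre of a screwdriver, 29 x 193 x 31 mm, lying beyond the bar at the right; leave alone.
There are look-alikes about, which are no part of the job. Leave any green look-alike of the part that bears bar_mid alone.

How it is judged:
By the outcome, as a careful person would: the job done as asked, in the order asked, and still so for the second after the job is handed in, while the arm keeps its last pose, push and grip.
It also fails if it takes over 38 s, if anything falls off the work surface, if the arm or the gripper's body presses on something with over 40 N, if the wrist force passes 120 N, or if a joint passes its speed limit or range.

## Working session

There is one attempt and no reset: what is moved stays moved. The work goes in short steps, Python scripts to look and compute and a tool call to move; the robot and the scene stay as the last step left them, time stands still between calls to the robot, and variables do not carry over. Pictures are saved under pics/ and viewed, and the job is handed in when it is done.

Besides the shell and the picture viewer there is one more tool, called after ">>>" as name(argument=value, ...) on one line, values as JSON. move_arm: Moves the arm, as the interface text tells. Its arguments: {"type":"object","properties":{"plan":{"type":"array","items":{"type":"object","properties":{"grip":{"type":"number"},"delta_pos":{"type":"array","items":{"type":"number"}},"yaw":{"type":"number"}}}}},"required":["plan"]}

```bash
mkdir -p pics
cat > h.py <<'E'
import numpy as np, cv2
from station import status, vision, order
def cap(n,f):
    d=vision.capture(n); np.savez('pics/'+f+'.npz',**{k:np.array(d[k]) for k in('color','mtx','extrinsics')}); cv2.imwrite('pics/'+f+'.png',d['color'][:,:,::-1]); return d
def ray(d,u,v):
    K=np.array(d['mtx']);T=np.array(d['extrinsics'])
    p=np.linalg.inv(K)@np.array([u,v,1.]); r=T[:3,:3]@np.array([p[0],-p[1],-p[2]]); return T[:3,3],r
def onz(d,u,v,z):
    o,r=ray(d,u,v); return o+r*(z-o[2])/r[2]
def proj(d,P):
    K=np.array(d['mtx']);T=np.array(d['extrinsics']); c=T[:3,:3].T@(np.array(P)-T[:3,3]); q=K@np.array([c[0],-c[1],-c[2]]); return q[:2]/q[2]
E
python3 - <<'E'
from h import *
print({k:np.round(v,3) for k,v in status.read_state().items()})
for n in('scene','top'):
    d=cap(n,n+'0'); print(n,np.round(d['mtx'],1).tolist(),np.round(d['extrinsics'],3).tolist(), list(d))
E
```

```text
{'clock': np.float64(0.0), 'joint_positions': array([-1.317,  0.424,  1.631,  0.   ,  1.089, -0.019]), 'joint_vel': array([-0.001,  0.001, -0.   , -0.002,  0.001, -0.002]), 'joint_torque': array([ 2.0000e-03, -5.4462e+01, -2.7366e+01,  6.5000e-02,  2.3000e-02,
       -0.0000e+00]), 'position': array([ 168.293, -601.351,  221.918]), 'eef_rot': array([ 0.991,  0.136, -0.   , -0.001]), 'wrist_force': array([0.175, 0.441, 0.679]), 'wrist_torque': array([-0.021, -0.019, -0.024]), 'gripper_width': np.float64(87.862)}
scene [[353.4, 0.0, 252.0], [0.0, 353.4, 195.4], [0.0, 0.0, 1.0]] [[-0.731, 0.478, -0.487, 145.57], [-0.682, -0.531, 0.503, 471.891], [-0.018, 0.7, 0.714, 758.603], [0.0, 0.0, 0.0, 1.0]] ['color', 'mtx', 'extrinsics']
top [[483.9, 0.0, 256.0], [0.0, 483.9, 192.4], [0.0, 0.0, 1.0]] [[-0.025, 0.996, -0.084, 501.554], [-1.0, -0.024, 0.01, -18.171], [0.008, 0.084, 0.996, 1451.324], [0.0, 0.0, 0.0, 1.0]] ['color', 'mtx', 'extrinsics']
```

View pics/scene0.png

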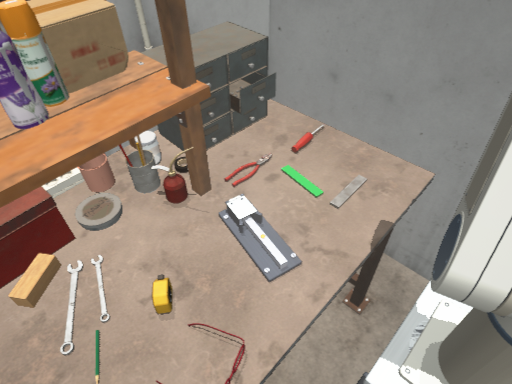

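View pics/top0.png

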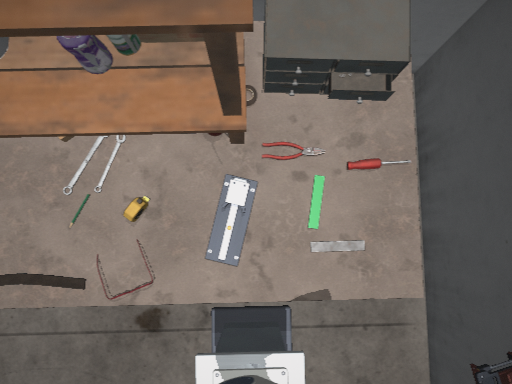

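The top view shows the grey bar at (338,246), the green look-alike at (317,202), and the jig at (232,220) with its flap at (237,190).

These could be taken for the bar:
- **Plain grey strip:** top (338,246), scene (349,191).
- **Green strip:** top (317,202), scene (302,180).
- **Jig's white bed rail:** top (231,228).

By the description I choose the plain grey strip and check it in a crop.

Run:
```python
from h import *
t=cv2.imread('pics/top0.png'); s=cv2.imread('pics/scene0.png')
a=cv2.resize(t[170:275,195:375],None,fx=4,fy=4,interpolation=cv2.INTER_CUBIC)
cv2.imwrite('pics/cropT.png',a)
b=cv2.resize(s[160:285,210:380],None,fx=4.6,fy=4.6,interpolation=cv2.INTER_CUBIC)
cv2.imwrite('pics/cropS.png',b)
```

```text
(no output)
```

View pics/cropT.png

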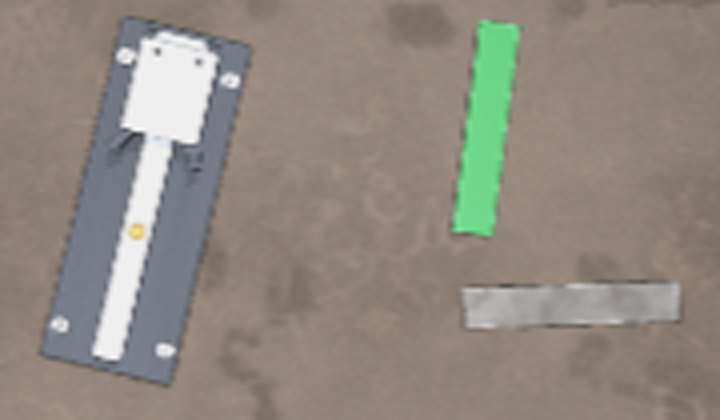

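View pics/cropS.png

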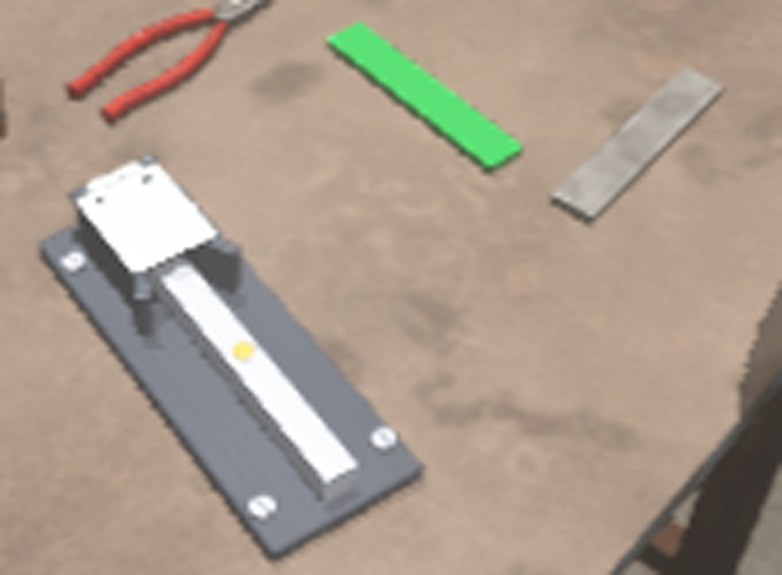

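The crops confirm the plain grey strip at top (338,246) is the bar. The rail, yellow pin at top (229,228) and flap are clear too. Next I measure both things in both views.

```bash
cat > meas.py <<'E'
from h import *
from scipy import ndimage
def rect(d,mask,z,name,seed):
    n,l=cv2.connectedComponents(mask.astype(np.uint8)); k=l[seed[1],seed[0]]
    if k==0: print(name,'seed miss');return
    m=(l==k).astype(np.uint8)
    c=max(cv2.findContours(m,cv2.RETR_EXTERNAL,cv2.CHAIN_APPROX_NONE)[0],key=cv2.contourArea)[:,0]
    P=np.array([onz(d,u,v,z)[:2] for u,v in c],np.float32)
    (c0,wh,a)=cv2.minAreaRect(P); box=cv2.boxPoints((c0,wh,a))
    e=[box[1]-box[0],box[2]-box[1]]; L=max(e,key=np.linalg.norm); 
    if L[0]<0:L=-L
    print(name,'c',np.round(c0,1),'size',np.round(wh,1),'ang deg',round(float(np.degrees(np.arctan2(L[1],L[0]))),2),'px',m.sum())
E
python3 - <<'E'
from meas import *
for n,bs,js,rs in(('top',(338,246),(213,240),(231,220)),('scene',(349,191),(243,240),(270,246))):
    d=dict(np.load(f'pics/{n}0.npz')); c=d['color'].astype(int); hsv=cv2.cvtColor(d['color'],cv2.COLOR_RGB2HSV).astype(int)
    print(n,hsv[bs[1],bs[0]],hsv[js[1],js[0]],hsv[rs[1],rs[0]],hsv[bs[1]+14,bs[0]])
    for dx in range(-16,17,2): print(tuple(c[bs[1]+dx,bs[0]]),end=' ')
    print()
    gray=(c[...,0]-c[...,2]<14)&(c[...,1]>110)
    rect(d,gray,8,'bar',bs)
    blue=(c[...,2]-c[...,0]>4)
    rect(d,blue,12,'plate',js)
    white=(c.min(2)>215)
    rect(d,white,34,'rail',rs)
    ye=(hsv[...,1]>90)&(hsv[...,0]>12)&(hsv[...,0]<35)&(hsv[...,2]>150)
    seed=(229,228) if n=='top' else (263,236)
    rect(d,ye,38,'pin',seed)
E
```

```text
top [ 15  10 158] [110  34 135] [  0   1 239] [ 13  46 134]
(np.int64(145), np.int64(131), np.int64(122)) (np.int64(145), np.int64(131), np.int64(122)) (np.int64(146), np.int64(131), np.int64(123)) (np.int64(144), np.int64(130), np.int64(120)) (np.int64(145), np.int64(131), np.int64(121)) (np.int64(153), np.int64(139), np.int64(131)) (np.int64(164), np.int64(161), np.int64(160)) (np.int64(153), np.int64(151), np.int64(148)) (np.int64(158), np.int64(155), np.int64(152)) (np.int64(162), np.int64(159), np.int64(157)) (np.int64(170), np.int64(168), np.int64(167)) (np.int64(150), np.int64(135), np.int64(124)) (np.int64(146), np.int64(131), np.int64(122)) (np.int64(146), np.int64(132), np.int64(121)) (np.int64(134), np.int64(121), np.int64(112)) (np.int64(134), np.int64(120), np.int64(110)) (np.int64(131), np.int64(118), np.int64(109)) 
bar c [ 459.1 -269.7] size [ 29.6 161.2] ang deg -89.89 px 543
plate c [544.9  43.2] size [ 97.5 258. ] ang deg -15.02 px 1945
rail c [594.3  31.5] size [ 52.8 140.4] ang deg -15.3 px 552
pin c [520.4  48.7] size [5.8 8.7] ang deg -1.13 px 10
scene [ 18  19
[... 371 characters left out ...]
np.int64(172), np.int64(166), np.int64(157)) (np.int64(173), np.int64(168), np.int64(160)) (np.int64(172), np.int64(166), np.int64(157)) (np.int64(168), np.int64(160), np.int64(150)) (np.int64(124), np.int64(113), np.int64(103)) (np.int64(175), np.int64(155), np.int64(137)) (np.int64(185), np.int64(164), np.int64(145)) (np.int64(182), np.int64(161), np.int64(143)) (np.int64(184), np.int64(161), np.int64(144)) (np.int64(182), np.int64(160), np.int64(142)) 
bar c [ 450.  -270.7] size [13.4 30.1] ang deg -89.49 px 16
plate c [542.6  46.7] size [ 98.3 257.6] ang deg -14.77 px 1805
rail c [508.5  54.6] size [ 20.3 165.7] ang deg -14.81 px 398
pin c [517.6  52.8] size [7.7 6.5] ang deg 42.18 px 10
```

Run:
```python
from meas import *
d=dict(np.load('pics/scene0.npz')); c=d['color'].astype(int)
for th in (18,22,26):
    rect(d,(c[...,0]-c[...,2]<th)&(c[...,1]>125),8,'bar%d'%th,(345,191))
t=dict(np.load('pics/top0.npz'))
for z in(300,450): print('shelf edge',z,np.round(onz(t,225,140,z)))
```

```text
bar18 c [ 457.4 -267.8] size [ 28.2 157.4] ang deg -89.49 px 352
bar22 c [ 458.1 -267.8] size [ 29.6 157.4] ang deg -89.49 px 384
bar26 c [ 458.1 -268.8] size [ 29.6 159.4] ang deg -89.49 px 389
shelf edge 300 [727.  42. 300.]
shelf edge 450 [698.  34. 450.]
```

```bash
cat > plan.py <<'E'
from h import *
def plan(tgt,h1,n,h0=None):
    s=status.read_state(); p=np.array(s['position']); q=s['eef_rot']
    h=2*np.arctan2(q[1],q[0]); h=(h+np.pi)%(2*np.pi)-np.pi
    print('at',np.round(p,1),'h',round(h,4),'F',np.round(s['wrist_force'],1),'w',round(float(s['gripper_width']),1),'t',s['clock'])
    dh=(h1-h+np.pi)%(2*np.pi)-np.pi; dw=(np.array(tgt)-p)/n/1000
    for i in range(n):
        a=h+dh*i/n
        v=[dw@[np.cos(a),np.sin(a),0],dw@[np.sin(a),-np.cos(a),0],-dw[2]]
        print('{"grip":0,"delta_pos":[%.4f,%.4f,%.4f],"yaw":%.4f},'%(*v,-dh/n))
E
python3 -c "
from plan import *
plan([458.5,-249,120],np.pi/2,12)"
```

```text
at [ 168.3 -601.4  222. ] h 0.2728 F [-0.4 -0.4  0. ] w 87.4 t 0.1
{"grip":0,"delta_pos":[0.0312,-0.0218,0.0085],"yaw":-0.1082},
{"grip":0,"delta_pos":[0.0334,-0.0183,0.0085],"yaw":-0.1082},
{"grip":0,"delta_pos":[0.0351,-0.0146,0.0085],"yaw":-0.1082},
{"grip":0,"delta_pos":[0.0365,-0.0107,0.0085],"yaw":-0.1082},
{"grip":0,"delta_pos":[0.0375,-0.0067,0.0085],"yaw":-0.1082},
{"grip":0,"delta_pos":[0.0380,-0.0026,0.0085],"yaw":-0.1082},
{"grip":0,"delta_pos":[0.0380,0.0015,0.0085],"yaw":-0.1082},
{"grip":0,"delta_pos":[0.0376,0.0056,0.0085],"yaw":-0.1082},
{"grip":0,"delta_pos":[0.0368,0.0096,0.0085],"yaw":-0.1082},
{"grip":0,"delta_pos":[0.0355,0.0136,0.0085],"yaw":-0.1082},
{"grip":0,"delta_pos":[0.0339,0.0173,0.0085],"yaw":-0.1082},
{"grip":0,"delta_pos":[0.0318,0.0209,0.0085],"yaw":-0.1082},
```

>>> move_arm(plan=[{"grip":0,"delta_pos":[0.031,-0.022,0.0085],"yaw":-0.108},{"grip":0,"delta_pos":[0.033,-0.018,0.0085],"yaw":-0.108},{"grip":0,"delta_pos":[0.035,-0.015,0.0085],"yaw":-0.108},{"grip":0,"delta_pos":[0.0365,-0.011,0.0085],"yaw":-0.108},{"grip":0,"delta_pos":[0.0375,-0.007,0.0085],"yaw":-0.108},{"grip":0,"delta_pos":[0.038,-0.0025,0.0085],"yaw":-0.108},{"grip":0,"delta_pos":[0.038,0.0015,0.0085],"yaw":-0.108},{"grip":0,"delta_pos":[0.0375,0.0055,0.0085],"yaw":-0.108},{"grip":0,"delta_pos":[0.037,0.0095,0.0085],"yaw":-0.108},{"grip":0,"delta_pos":[0.0355,0.0135,0.0085],"yaw":-0.108},{"grip":0,"delta_pos":[0.034,0.017,0.0085],"yaw":-0.108},{"grip":0,"delta_pos":[0.032,0.021,0.0085],"yaw":-0.108}])

```text
clock: 1.1
position: [455.3, -233.3, 114.1]
eef_rot: [0.691, 0.723, -0.002, 0.001]
wrist_force: [0.8, -1.2, 0.2]
gripper_width: 87.8
```

```bash
python3 -c "
from plan import *
plan([458.5,-249,60],np.pi/2,6)"
```

```text
at [ 455.3 -233.3  114.1] h 1.6158 F [ 0.8 -1.2  0.2] w 87.8 t 1.1
{"grip":0,"delta_pos":[-0.0026,0.0004,0.0090],"yaw":0.0075},
{"grip":0,"delta_pos":[-0.0026,0.0004,0.0090],"yaw":0.0075},
{"grip":0,"delta_pos":[-0.0026,0.0004,0.0090],"yaw":0.0075},
{"grip":0,"delta_pos":[-0.0026,0.0005,0.0090],"yaw":0.0075},
{"grip":0,"delta_pos":[-0.0026,0.0005,0.0090],"yaw":0.0075},
{"grip":0,"delta_pos":[-0.0026,0.0005,0.0090],"yaw":0.0075},
```

>>> move_arm(plan=[{"grip":0,"delta_pos":[-0.004,0.0005,0.012],"yaw":0.01},{"grip":0,"delta_pos":[-0.004,0.0005,0.012],"yaw":0.01},{"grip":0,"delta_pos":[-0.004,0.0005,0.012],"yaw":0.01},{"grip":0,"delta_pos":[-0.002,0.0005,0.012],"yaw":0.005},{"grip":0,"delta_pos":[0,0,0.006],"yaw":0},{"grip":0,"delta_pos":[0,0,0],"yaw":0}])

```text
clock: 1.6
position: [459.4, -243.4, 53.9]
eef_rot: [0.701, 0.713, -0.002, -0.001]
wrist_force: [-0.4, -0.2, 0.0]
gripper_width: 87.7
```

Run:
```python
from plan import *
plan([458.5,-249,2.5],np.pi/2,4)
d=cap('scene','s1'); cv2.imwrite('pics/s1c.png',cv2.resize(d['color'][100:290,250:512,::-1],None,fx=3,fy=3))
d=cap('top','t1'); cv2.imwrite('pics/t1c.png',cv2.resize(d['color'][150:300,250:450,::-1],None,fx=4,fy=4))
```

```text
at [ 459.4 -243.4   53.9] h 1.5868 F [-0.4 -0.2  0. ] w 87.7 t 1.6
{"grip":0,"delta_pos":[-0.0014,-0.0002,0.0128],"yaw":0.0040},
{"grip":0,"delta_pos":[-0.0014,-0.0002,0.0128],"yaw":0.0040},
{"grip":0,"delta_pos":[-0.0014,-0.0002,0.0128],"yaw":0.0040},
{"grip":0,"delta_pos":[-0.0014,-0.0002,0.0128],"yaw":0.0040},
```

View pics/s1c.png

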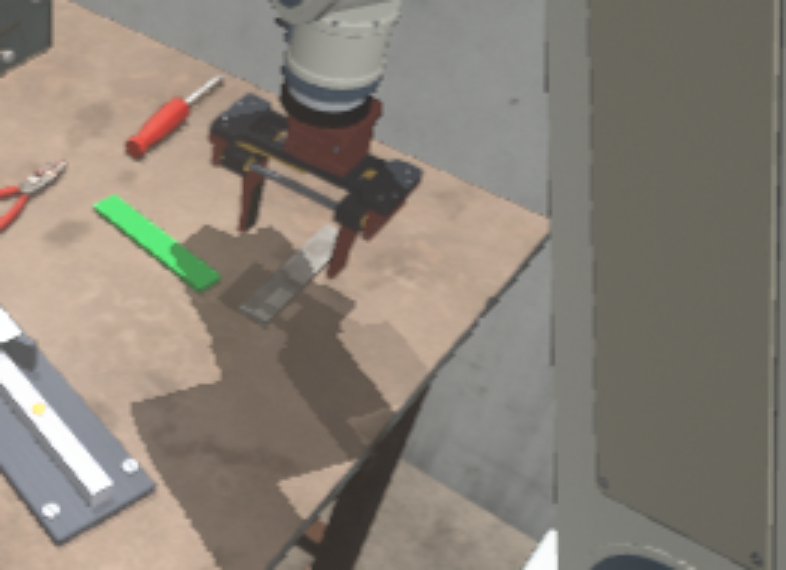

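View pics/t1c.png

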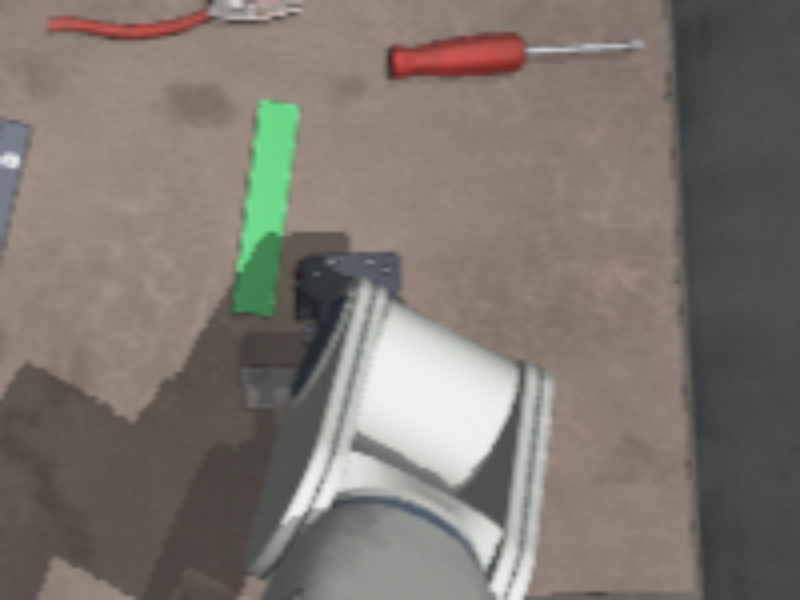

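The gripper straddles the bar: fingers at crop scene (250,215) and (340,260), bar between them, and the near end of the green strip clear of the far finger by about 25 mm. I descend with the jaws partly closed.

>>> move_arm(plan=[{"grip":0.25,"delta_pos":[-0.003,-0.0005,0.014],"yaw":0.008},{"grip":0.25,"delta_pos":[-0.002,-0.0005,0.014],"yaw":0.004},{"grip":0.25,"delta_pos":[-0.001,0,0.012],"yaw":0.004},{"grip":0.25,"delta_pos":[0,0,0.004],"yaw":0},{"grip":0.25,"delta_pos":[0,0,0],"yaw":0}])

```text
clock: 2.12
position: [460.1, -253.5, 12.7]
eef_rot: [0.709, 0.705, -0.001, 0.003]
wrist_force: [0.6, 0.3, -0.9]
gripper_width: 66.3
```

>>> move_arm(plan=[{"grip":0.25,"delta_pos":[0.002,-0.0005,0.005],"yaw":-0.005},{"grip":0.25,"delta_pos":[0.001,0,0.004],"yaw":0},{"grip":0.25,"delta_pos":[0,0,0.001],"yaw":0},{"grip":0.25,"delta_pos":[0,0,0],"yaw":0}])

```text
clock: 2.45
position: [460.2, -250.6, 3.2]
eef_rot: [0.707, 0.707, -0.0, 0.004]
wrist_force: [-0.1, -0.8, 0.0]
gripper_width: 66.4
```

>>> move_arm(plan=[{"grip":1,"delta_pos":[0,0,0.0005],"yaw":0},{"grip":1,"delta_pos":[0,0,0],"yaw":0},{"grip":1,"delta_pos":[0,0,0],"yaw":0},{"grip":1,"delta_pos":[0,0,0],"yaw":0},{"grip":1,"delta_pos":[0,0,0],"yaw":0}])

```text
clock: 2.87
position: [460.9, -250.6, 3.5]
eef_rot: [0.707, 0.707, -0.0, 0.005]
wrist_force: [-2.9, 0.9, 0.3]
gripper_width: 36.1
```

>>> move_arm(plan=[{"grip":1,"delta_pos":[0,0,0],"yaw":0},{"grip":1,"delta_pos":[0,0,0],"yaw":0}])

```text
clock: 3.03
position: [460.7, -250.5, 3.5]
eef_rot: [0.707, 0.707, -0.0, 0.004]
wrist_force: [0.7, -0.9, -1.9]
gripper_width: 29.5
```

>>> move_arm(plan=[{"grip":1,"delta_pos":[0,0,-0.006],"yaw":0},{"grip":1,"delta_pos":[0,0,-0.015],"yaw":0},{"grip":1,"delta_pos":[0,0,-0.02],"yaw":0},{"grip":1,"delta_pos":[0,0,-0.02],"yaw":0},{"grip":1,"delta_pos":[0,0,-0.015],"yaw":0},{"grip":1,"delta_pos":[0,0,0],"yaw":0}])

```text
clock: 3.53
position: [458.0, -248.7, 81.6]
eef_rot: [0.707, 0.707, -0.001, 0.001]
wrist_force: [1.0, 0.2, -2.1]
gripper_width: 29.4
```

Run:
```python
from plan import *
from scipy.spatial.transform import Rotation as R
s=status.read_state(); print(np.round(R.from_quat(s['eef_rot']).as_matrix(),4))
d=cap('scene','s2'); cv2.imwrite('pics/s2c.png',cv2.resize(d['color'][100:250,250:450,::-1],None,fx=4,fy=4))
# jig frame home target
J=np.array([543.8,45.0]); a=np.radians(-14.95); 
off=-15-70-4  # grasp jig x: home grasp = 5-(269.2-250.5), retract 70
gx=5-(269.2-250.5); print('grasp home jig x',gx)
p=J+(gx-72)*np.array([np.cos(a),np.sin(a)]); print(p)
plan([*p,95],np.pi+a,12)
```

```text
[[-3.0e-04  1.0e+00 -0.0e+00]
 [ 1.0e+00  3.0e-04 -3.1e-03]
 [-3.1e-03 -0.0e+00 -1.0e+00]]
grasp home jig x -13.699999999999989
[461.00083182  67.10854469]
at [ 457.6 -248.5   80.6] h 1.5711 F [-0.1  0.5 -2. ] w 29.5 t 3.5833
{"grip":0,"delta_pos":[0.0263,0.0003,-0.0012],"yaw":-0.1091},
{"grip":0,"delta_pos":[0.0261,0.0032,-0.0012],"yaw":-0.1091},
{"grip":0,"delta_pos":[0.0256,0.0060,-0.0012],"yaw":-0.1091},
{"grip":0,"delta_pos":[0.0248,0.0087,-0.0012],"yaw":-0.1091},
{"grip":0,"delta_pos":[0.0237,0.0114,-0.0012],"yaw":-0.1091},
{"grip":0,"delta_pos":[0.0223,0.0139,-0.0012],"yaw":-0.1091},
{"grip":0,"delta_pos":[0.0207,0.0162,-0.0012],"yaw":-0.1091},
{"grip":0,"delta_pos":[0.0188,0.0184,-0.0012],"yaw":-0.1091},
{"grip":0,"delta_pos":[0.0167,0.0203,-0.0012],"yaw":-0.1091},
{"grip":0,"delta_pos":[0.0144,0.0220,-0.0012],"yaw":-0.1091},
{"grip":0,"delta_pos":[0.0119,0.0235,-0.0012],"yaw":-0.1091},
{"grip":0,"delta_pos":[0.0092,0.0246,-0.0012],"yaw":-0.1091},
```

View pics/s2c.png

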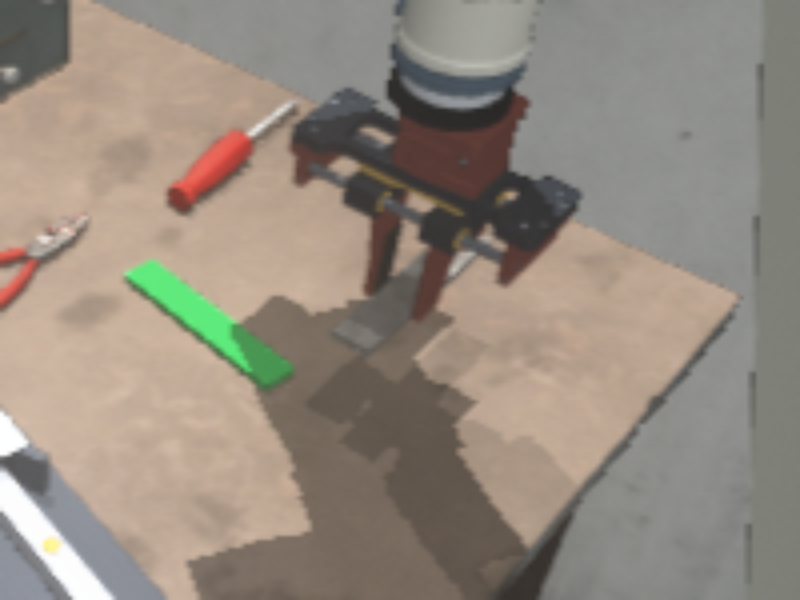

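The bar is held level and level with the fingertips, at crop (400,300), and the green strip has not moved. Next I swing it over the jig.

>>> move_arm(plan=[{"grip":1,"delta_pos":[0.026,0,-0.003],"yaw":-0.109},{"grip":1,"delta_pos":[0.026,0.003,-0.003],"yaw":-0.109},{"grip":1,"delta_pos":[0.0255,0.006,-0.003],"yaw":-0.109},{"grip":1,"delta_pos":[0.025,0.0085,-0.002],"yaw":-0.109},{"grip":1,"delta_pos":[0.0235,0.0115,-0.001],"yaw":-0.109},{"grip":1,"delta_pos":[0.022,0.014,0],"yaw":-0.109},{"grip":1,"delta_pos":[0.0205,0.016,0],"yaw":-0.109},{"grip":1,"delta_pos":[0.019,0.018,0],"yaw":-0.109},{"grip":1,"delta_pos":[0.0165,0.02,0],"yaw":-0.109},{"grip":1,"delta_pos":[0.0145,0.022,0],"yaw":-0.109},{"grip":1,"delta_pos":[0.009,0.017,0],"yaw":-0.08},{"grip":1,"delta_pos":[0.003,0.008,0],"yaw":-0.04}])

```text
clock: 4.58
position: [447.6, 51.0, 82.3]
eef_rot: [0.154, 0.988, -0.002, -0.006]
wrist_force: [-0.1, -0.3, -3.4]
gripper_width: 29.6
```

Run:
```python
from plan import *
plan([461,67.1,90],np.pi+np.radians(-14.95),3)
```

```text
at [447.6  51.   82.3] h 2.8332 F [-0.1 -0.3 -3.4] w 29.6 t 4.5833
{"grip":0,"delta_pos":[-0.0026,0.0065,-0.0026],"yaw":-0.0158},
{"grip":0,"delta_pos":[-0.0027,0.0064,-0.0026],"yaw":-0.0158},
{"grip":0,"delta_pos":[-0.0028,0.0064,-0.0026],"yaw":-0.0158},
```

>>> move_arm(plan=[{"grip":1,"delta_pos":[-0.003,0.007,0.002],"yaw":-0.018},{"grip":1,"delta_pos":[-0.003,0.006,0.006],"yaw":-0.018},{"grip":1,"delta_pos":[-0.003,0.005,0.006],"yaw":-0.01},{"grip":1,"delta_pos":[0,0,0.004],"yaw":0},{"grip":1,"delta_pos":[0,0,0],"yaw":0},{"grip":1,"delta_pos":[0,0,0],"yaw":0}])

```text
clock: 5.08
position: [461.9, 65.8, 59.5]
eef_rot: [0.131, 0.991, -0.003, -0.008]
wrist_force: [0.0, -0.3, -2.5]
gripper_width: 29.5
```

Run:
```python
from plan import *
from scipy.spatial.transform import Rotation as R
s=status.read_state(); print(np.round(R.from_quat(s['eef_rot']).as_matrix(),4))
plan([461,67.1,60],np.pi+np.radians(-14.95),3)
d=cap('scene','s3'); cv2.imwrite('pics/s3c.png',cv2.resize(d['color'][160:300,170:340,::-1],None,fx=4.3,fy=4.3))
d=cap('top','t3'); cv2.imwrite('pics/t3c.png',cv2.resize(d['color'][160:290,170:300,::-1],None,fx=4.5,fy=4.5))
```

```text
[[-0.9658  0.2588 -0.0157]
 [ 0.2589  0.9659 -0.0033]
 [ 0.0143 -0.0073 -0.9999]]
at [461.9  65.8  59.5] h 2.8798 F [ 0.  -0.3 -2.5] w 29.5 t 5.0833
{"grip":0,"delta_pos":[0.0004,0.0003,-0.0002],"yaw":-0.0003},
{"grip":0,"delta_pos":[0.0004,0.0004,-0.0002],"yaw":-0.0003},
{"grip":0,"delta_pos":[0.0004,0.0004,-0.0002],"yaw":-0.0003},
```

View pics/s3c.png

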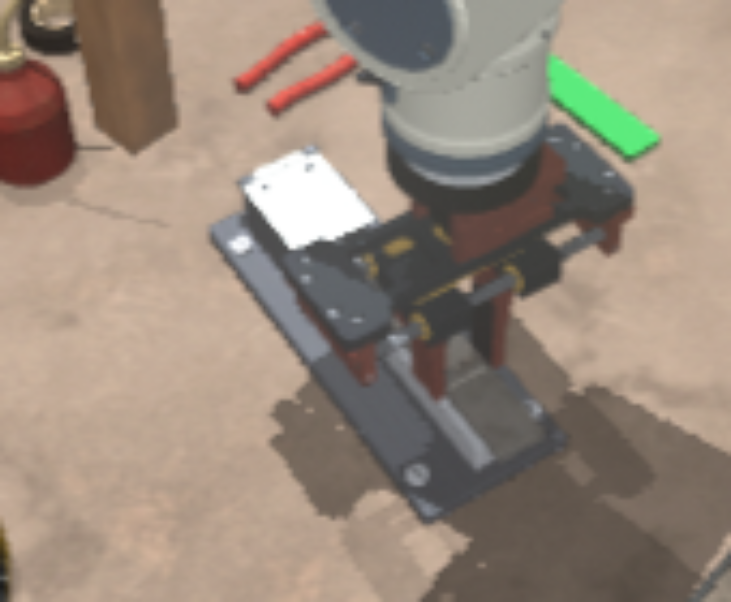

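View pics/t3c.png

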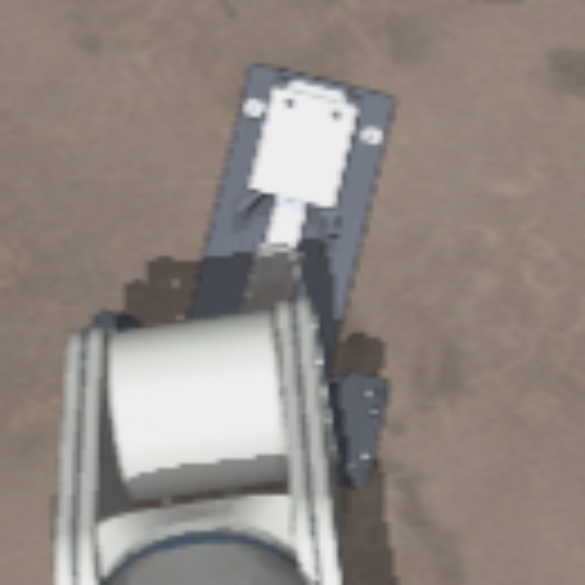

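Run:
```python
from h import *
d=dict(np.load('pics/t3.npz')); 
cv2.imwrite('pics/t3d.png',cv2.resize(d['color'][196:236,215:255,::-1],None,fx=14,fy=14,interpolation=cv2.INTER_NEAREST))
d=dict(np.load('pics/s3.npz')); 
cv2.imwrite('pics/s3d.png',cv2.resize(d['color'][220:275,250:310,::-1],None,fx=10,fy=10,interpolation=cv2.INTER_NEAREST))
```

```text
(no output)
```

View pics/t3d.png

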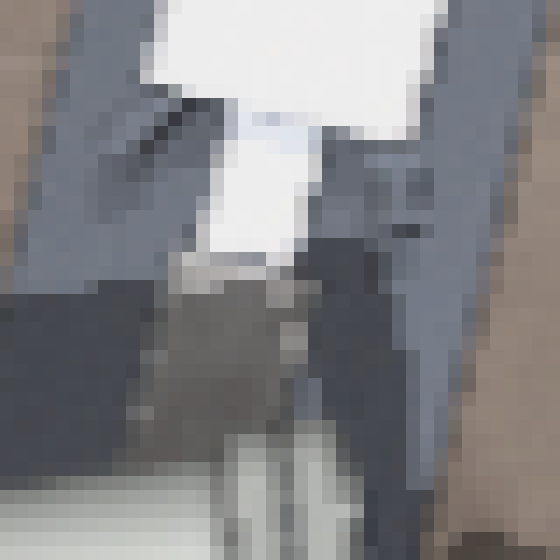

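View pics/s3d.png

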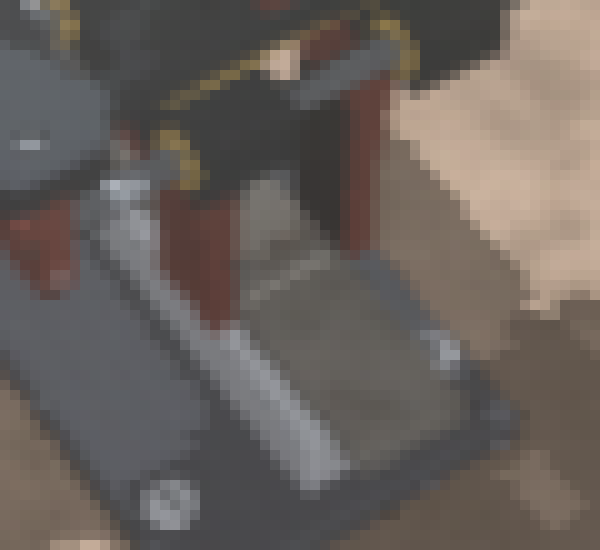

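Run:
```python
from h import *
J=np.array([543.8,45.0]); a=np.radians(-14.95); R=np.array([[np.cos(a),np.sin(a)],[-np.sin(a),np.cos(a)]])
f=lambda P:np.round(R@(np.array(P)[:2]-J),1)
d=dict(np.load('pics/t3.npz'))
print('bar front L,R',f(onz(d,227.2,214.2,63)),f(onz(d,237.,216.3,63)))
print('rail edges',f(onz(d,230.0,208.9,34)),f(onz(d,237.0,208.9,34)))
d0=dict(np.load('pics/top0.npz'))
c=d0['color'].astype(int)
for v in (205,210,215,220,235,240,245): 
    u=np.where(c[v,200:260].min(1)>195)[0]+200; print(v,f(onz(d0,u[0]-.5,v,34)),f(onz(d0,u[-1]+.5,v,34)))
s=dict(np.load('pics/s3.npz'))
print('bar rear', f(onz(s,296.5,260.2,64.5)),f(onz(s,285,267,64.5)))
c=s['color'].astype(int)
print('tcp',f([461.9,65.8]))
```

```text
bar front L,R [12.1 10.4] [ 12.9 -18.3]
rail edges [29.9  7.9] [ 34.7 -12.1]
205 [42.   6.3] [ 50.3 -27.9]
210 [26.4  8.5] [ 31.2 -11.4]
215 [11.5  7.9] [ 16.3 -12.1]
220 [-4.1 10.1] [  1.4 -12.7]
235 [-48.5   8.1] [-43.8 -11.7]
240 [-63.3   7.5] [-58.5 -12.4]
245 [-78.7   9.6] [-73.3 -13. ]
bar rear [-146.6  -15.4] [-147.2   17.8]
tcp [-84.5  -1. ]
```

The bar's front end is at about (232,215) in the top view and lies over the rail to within about 2 mm. The scene view puts the rear end within about 1 mm of the rail line. Next I descend to carry height, with the underside about 4.5 mm over the bed.

>>> move_arm(plan=[{"grip":1,"delta_pos":[0,0.0005,0.007],"yaw":0},{"grip":1,"delta_pos":[0,0.0005,0.005],"yaw":0},{"grip":1,"delta_pos":[0,0,0.003],"yaw":0},{"grip":1,"delta_pos":[0,0,0.001],"yaw":0},{"grip":1,"delta_pos":[0,0,0],"yaw":0}])

```text
clock: 5.6
position: [461.9, 65.6, 42.7]
eef_rot: [0.132, 0.991, -0.003, -0.007]
wrist_force: [0.5, 0.8, -1.8]
gripper_width: 29.6
```

```bash
cat > st.py <<'E'
from h import *
from scipy.spatial.transform import Rotation as R
s=status.read_state(); M=R.from_quat(s['eef_rot']).as_matrix()
J=np.array([543.8,45.0]); a=np.radians(-14.95); Q=np.array([[np.cos(a),np.sin(a)],[-np.sin(a),np.cos(a)]])
h=np.degrees(np.arctan2(M[1,0],M[0,0]))
print('jig xy',np.round(Q@(s['position'][:2]-J),2),'z',round(s['position'][2],2),'head',round(h,2),'tilt x,y',np.round(M[2,:2],4),'Fjig',np.round(Q@s['wrist_force'][:2],1),round(s['wrist_force'][2],1),'T',np.round(s['wrist_torque'],2),'w',round(float(s['gripper_width']),1),'t',round(s['clock'],2))
E
python3 st.py
```

```text
jig xy [-84.5  -1.2] z 42.69 head 164.85 tilt x,y [ 0.0132 -0.0069] Fjig [0.3 0.9] -1.8 T [ 0.08 -0.18 -0.03] w 29.6 t 5.6
```

>>> move_arm(plan=[{"grip":1,"delta_pos":[-0.003,0.0006,-0.0008],"yaw":0},{"grip":1,"delta_pos":[-0.005,0.0003,0],"yaw":0},{"grip":1,"delta_pos":[-0.005,0,0],"yaw":0},{"grip":1,"delta_pos":[-0.004,0,0],"yaw":0},{"grip":1,"delta_pos":[-0.001,0,0],"yaw":0}])

```text
clock: 6.02
position: [481.6, 61.6, 43.6]
eef_rot: [0.132, 0.991, -0.002, -0.007]
wrist_force: [0.5, 0.0, -2.4]
gripper_width: 29.3
```

```bash
python3 st.py
```

```text
jig xy [-64.43  -0.  ] z 43.65 head 164.88 tilt x,y [ 0.0125 -0.0067] Fjig [0.4 0.2] -2.4 T [ 0.03 -0.05 -0.06] w 29.3 t 6.02
```

Run:
```python
from h import *
d=cap('top','t4'); A=cv2.resize(d['color'][186:236,215:255,::-1],None,fx=11,fy=11,interpolation=cv2.INTER_NEAREST)
d=cap('scene','s4'); B=cv2.resize(d['color'][185:275,220:310,::-1],None,fx=550/90,fy=550/90,interpolation=cv2.INTER_NEAREST)
cv2.imwrite('pics/c4.png',cv2.resize(np.hstack([A[:550],B]),None,fx=.8,fy=.8))
```

```text
(no output)
```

View pics/c4.png

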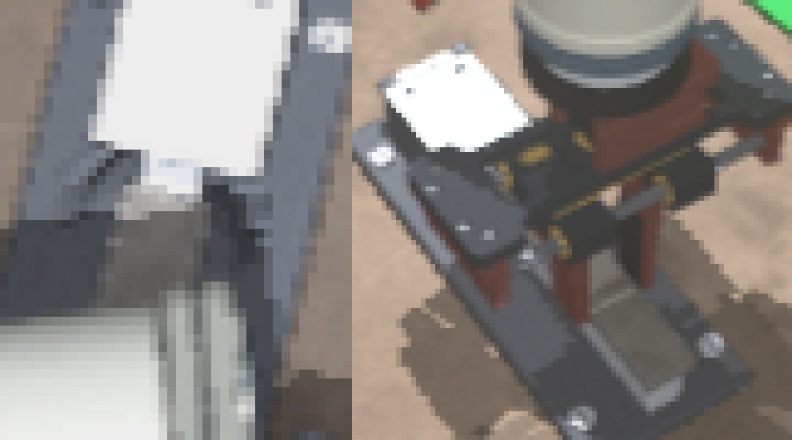

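The bar's front end at crop (160,198) is centred between the flares and just short of the flap edge. It continues in.

>>> move_arm(plan=[{"grip":1,"delta_pos":[-0.003,-0.0004,0.0004],"yaw":0},{"grip":1,"delta_pos":[-0.005,-0.0002,0],"yaw":0},{"grip":1,"delta_pos":[-0.005,0,0],"yaw":0},{"grip":1,"delta_pos":[-0.004,0,0],"yaw":0},{"grip":1,"delta_pos":[-0.001,0,0],"yaw":0}])

```text
clock: 6.53
position: [499.2, 55.8, 42.8]
eef_rot: [0.131, 0.991, -0.003, -0.007]
wrist_force: [0.7, 0.0, -2.5]
gripper_width: 29.6
```

```bash
python3 st.py;  python3 - <<'E'
from h import *
d=cap('top','t5'); A=cv2.resize(d['color'][170:220,215:255,::-1],None,fx=11,fy=11,interpolation=cv2.INTER_NEAREST)
d=cap('scene','s5'); B=cv2.resize(d['color'][185:275,220:310,::-1],None,fx=550/90,fy=550/90,interpolation=cv2.INTER_NEAREST)
cv2.imwrite('pics/c5.png',cv2.resize(np.hstack([A[:550],B]),None,fx=.8,fy=.8))
E
```

```text
jig xy [-45.93  -1.05] z 42.8 head 164.89 tilt x,y [ 0.0138 -0.0072] Fjig [0.7 0.2] -2.5 T [ 0.03 -0.12 -0.05] w 29.6 t 6.53
```

View pics/c5.png

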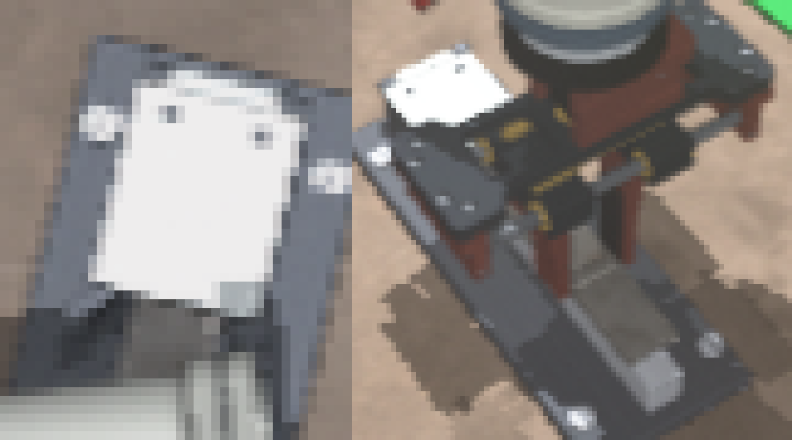

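The front end is 7 mm under the flap, the flap edge at crop (90,280) to (270,305) has not lifted, and the forces are clean. I keep sliding.

>>> move_arm(plan=[{"grip":1,"delta_pos":[-0.003,0.0003,-0.0002],"yaw":0},{"grip":1,"delta_pos":[-0.005,0.0001,0],"yaw":0},{"grip":1,"delta_pos":[-0.005,0,0],"yaw":0},{"grip":1,"delta_pos":[-0.005,0,0],"yaw":0},{"grip":1,"delta_pos":[-0.002,0,0],"yaw":0},{"grip":1,"delta_pos":[0,0,0],"yaw":0}])

```text
clock: 7.13
position: [519.6, 50.6, 42.5]
eef_rot: [0.131, 0.991, -0.003, -0.008]
wrist_force: [-0.1, 1.0, -2.9]
gripper_width: 29.7
```

```bash
python3 st.py
```

```text
jig xy [-24.79  -0.84] z 42.48 head 164.89 tilt x,y [ 0.0149 -0.0075] Fjig [-0.3  0.9] -2.9 T [ 0.08 -0.16 -0.03] w 29.7 t 7.13
```

>>> move_arm(plan=[{"grip":1,"delta_pos":[-0.002,0,-0.0004],"yaw":0},{"grip":1,"delta_pos":[-0.002,0,0],"yaw":0},{"grip":1,"delta_pos":[-0.002,0,0],"yaw":0},{"grip":1,"delta_pos":[0,0,0],"yaw":0}])

```text
clock: 7.47
position: [525.8, 48.8, 42.7]
eef_rot: [0.132, 0.991, -0.003, -0.008]
wrist_force: [-0.3, 0.7, -1.9]
gripper_width: 29.3
```

>>> move_arm(plan=[{"grip":1,"delta_pos":[-0.0015,0,0],"yaw":0},{"grip":1,"delta_pos":[-0.0015,0,0],"yaw":0},{"grip":1,"delta_pos":[0,0,0],"yaw":0}])

```text
clock: 7.72
position: [528.8, 48.0, 42.6]
eef_rot: [0.131, 0.991, -0.003, -0.008]
wrist_force: [0.0, 0.5, -2.3]
gripper_width: 29.4
```

```bash
python3 st.py
```

```text
jig xy [-15.28  -1.01] z 42.62 head 164.88 tilt x,y [ 0.0156 -0.0077] Fjig [-0.1  0.5] -2.3 T [ 0.04 -0.13  0.03] w 29.4 t 7.72
```

>>> move_arm(plan=[{"grip":1,"delta_pos":[-0.0015,0,0],"yaw":0},{"grip":1,"delta_pos":[-0.001,0,0],"yaw":0},{"grip":1,"delta_pos":[0,0,0],"yaw":0}])

```text
clock: 7.97
position: [530.3, 47.3, 42.3]
eef_rot: [0.131, 0.991, -0.003, -0.009]
wrist_force: [-0.3, 0.3, -2.9]
gripper_width: 29.3
```

```bash
python3 st.py
```

```text
jig xy [-13.68  -1.25] z 42.3 head 164.89 tilt x,y [ 0.0178 -0.0084] Fjig [-0.3  0.2] -2.9 T [ 0.06 -0.06  0.01] w 29.3 t 7.97
```

>>> move_arm(plan=[{"grip":1,"delta_pos":[-0.0015,0.0002,-0.0002],"yaw":0},{"grip":1,"delta_pos":[-0.0015,0,0],"yaw":0}])

```text
clock: 8.13
position: [530.4, 46.8, 41.8]
eef_rot: [0.131, 0.991, -0.003, -0.012]
wrist_force: [-4.9, 2.0, -0.7]
gripper_width: 29.4
```

```bash
python3 st.py
```

```text
jig xy [-13.43  -1.67] z 41.8 head 164.89 tilt x,y [ 0.0235 -0.0099] Fjig [-5.3  0.7] -0.7 T [0.51 0.76 0.14] w 29.4 t 8.13
```

Contact with the end stop shows: about 5 N back along the bed at the expected grasp x of about -13.5. I look before pressing.

```bash
cat > look.py <<'E'
from h import *
import sys
k=sys.argv[1]
d=cap('top','t'+k); A=cv2.resize(d['color'][170:220,215:255,::-1],None,fx=11,fy=11,interpolation=cv2.INTER_NEAREST)
d=cap('scene','s'+k); B=cv2.resize(d['color'][185:275,220:310,::-1],None,fx=550/90,fy=550/90,interpolation=cv2.INTER_NEAREST)
cv2.imwrite('pics/c%s.png'%k,cv2.resize(np.hstack([A[:550],B]),None,fx=.8,fy=.8))
E
python3 look.py 6; python3 st.py
```

```text
jig xy [-13.48  -1.66] z 41.68 head 164.89 tilt x,y [ 0.0236 -0.0099] Fjig [-6.2  0.3] -1.1 T [0.42 0.73 0.1 ] w 29.5 t 8.23
```

View pics/c6.png

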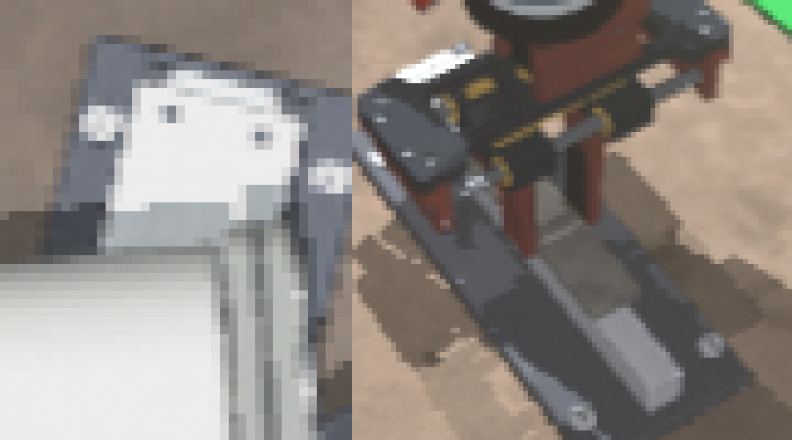

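Run:
```python
from h import *
J=np.array([543.8,45.0]); a=np.radians(-14.95); R=np.array([[np.cos(a),np.sin(a)],[-np.sin(a),np.cos(a)]])
f=lambda P:np.round(R@(np.array(P)[:2]-J),1)
s=dict(np.load('pics/s6.npz'))
for z in (44,48): print(z,f(onz(s,270.1,249.8,z)),f(onz(s,278.9,243.7,z)))
s0=dict(np.load('pics/scene0.npz'))
cv2.imwrite('pics/s6d.png',cv2.resize(s['color'][225:275,245:305,::-1],None,fx=12,fy=12,interpolation=cv2.INTER_NEAREST))
```

```text
44 [-77.   11.1] [-73.6 -17.7]
48 [-79.4  12.7] [-76.  -15.9]
```

View pics/s6d.png

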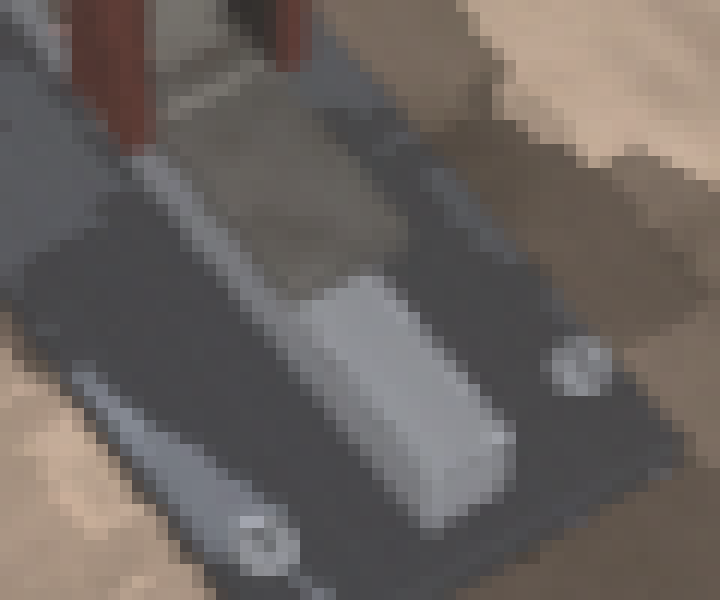

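The bar's rear edge at scene crop (300,300) to (400,235) lies at jig x of about -77 ± 2.5 against -75 expected. Together with the stop force, this is seated. Next I press down, with a slight forward bias.

>>> move_arm(plan=[{"grip":1,"delta_pos":[-0.0003,0.0003,0.001],"yaw":0},{"grip":1,"delta_pos":[-0.0003,0.0002,0.0012],"yaw":0},{"grip":1,"delta_pos":[-0.0003,0,0.0012],"yaw":0}])

```text
clock: 8.48
position: [530.3, 47.0, 38.7]
eef_rot: [0.131, 0.991, -0.004, -0.013]
wrist_force: [-5.1, 1.3, 6.6]
gripper_width: 29.6
```

```bash
python3 st.py
```

```text
jig xy [-13.59  -1.55] z 38.65 head 164.92 tilt x,y [ 0.0257 -0.0109] Fjig [-5.3 -0.1] 6.6 T [0.24 0.72 0.03] w 29.6 t 8.48
```

>>> move_arm(plan=[{"grip":1,"delta_pos":[-0.0003,0.0003,0.0012],"yaw":0},{"grip":1,"delta_pos":[-0.0003,0.0003,0.0012],"yaw":0}])

```text
clock: 8.65
position: [530.4, 47.0, 37.3]
eef_rot: [0.131, 0.991, -0.004, -0.014]
wrist_force: [-8.8, -3.8, 19.8]
gripper_width: 29.0
```

```bash
python3 st.py
```

```text
jig xy [-13.47  -1.51] z 37.3 head 164.91 tilt x,y [ 0.0269 -0.0117] Fjig [-7.5 -5.9] 19.8 T [-0.4   1.26 -0.16] w 29.0 t 8.65
```

```bash
python3 look.py 7; python3 st.py
python3 - <<'E'
from h import *
s=dict(np.load('pics/s7.npz'))
cv2.imwrite('pics/s7d.png',cv2.resize(s['color'][225:275,245:305,::-1],None,fx=12,fy=12,interpolation=cv2.INTER_NEAREST))
E
```

```text
jig xy [-13.43  -1.53] z 37.36 head 164.89 tilt x,y [ 0.0268 -0.0116] Fjig [-5.9 -3.8] 11.3 T [-0.29  0.97 -0.16] w 29.9 t 8.75
```

View pics/c7.png

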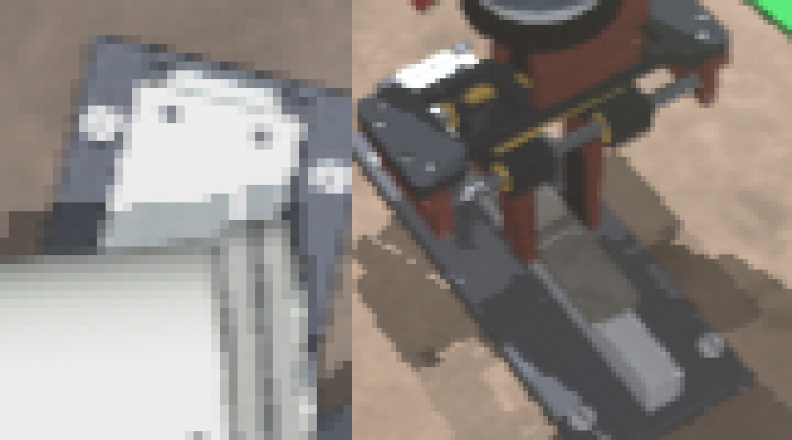

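View pics/s7d.png

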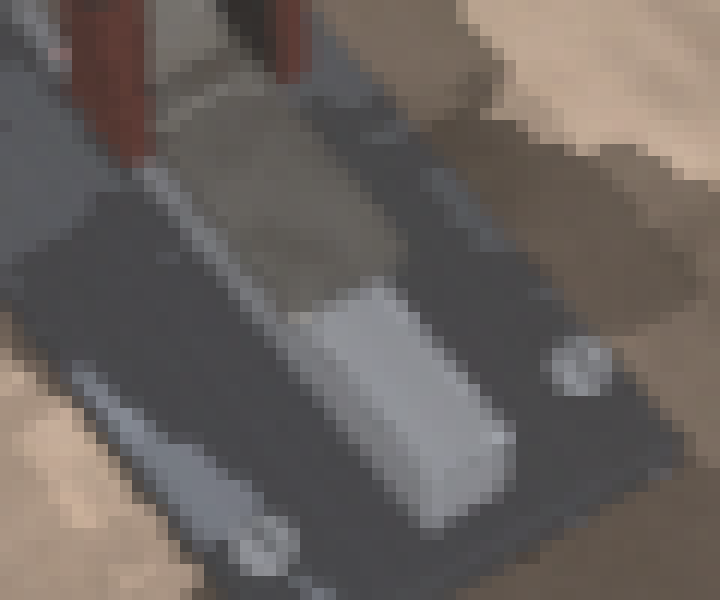

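>>> move_arm(plan=[{"grip":1,"delta_pos":[-0.0002,-0.0002,0.0014],"yaw":0},{"grip":1,"delta_pos":[-0.0002,0,0.0014],"yaw":0}])

```text
clock: 8.92
position: [530.5, 46.9, 37.2]
eef_rot: [0.132, 0.991, -0.004, -0.014]
wrist_force: [-9.6, -0.4, 19.9]
gripper_width: 29.3
```

```bash
python3 st.py; python3 look.py 8; python3 st.py
python3 - <<'E'
from h import *
J=np.array([543.8,45.0]); a=np.radians(-14.95); R=np.array([[np.cos(a),np.sin(a)],[-np.sin(a),np.cos(a)]])
s=dict(np.load('pics/s8.npz'))
cv2.imwrite('pics/s8d.png',cv2.resize(s['color'][225:275,245:305,::-1],None,fx=12,fy=12,interpolation=cv2.INTER_NEAREST))
for z in(42,44,46,48):
  print(z,[np.round((proj(s,[*(J+R.T@np.array([-75.,y-1])),z])-[245,225])*12).tolist() for y in(15,-15)])
E
```

```text
jig xy [-13.34  -1.55] z 37.2 head 164.82 tilt x,y [ 0.0275 -0.0111] Fjig [-9.2 -2.9] 19.9 T [ 0.07  1.41 -0.13] w 29.3 t 8.92
jig xy [-13.33  -1.56] z 37.23 head 164.82 tilt x,y [ 0.0274 -0.0111] Fjig [-8.6 -1.9] 18.6 T [ 0.12  1.36 -0.09] w 29.6 t 9.02
42 [[284.0, 303.0], [403.0, 238.0]]
44 [[284.0, 297.0], [404.0, 233.0]]
46 [[284.0, 291.0], [404.0, 227.0]]
48 [[284.0, 286.0], [404.0, 221.0]]
```

View pics/s8d.png

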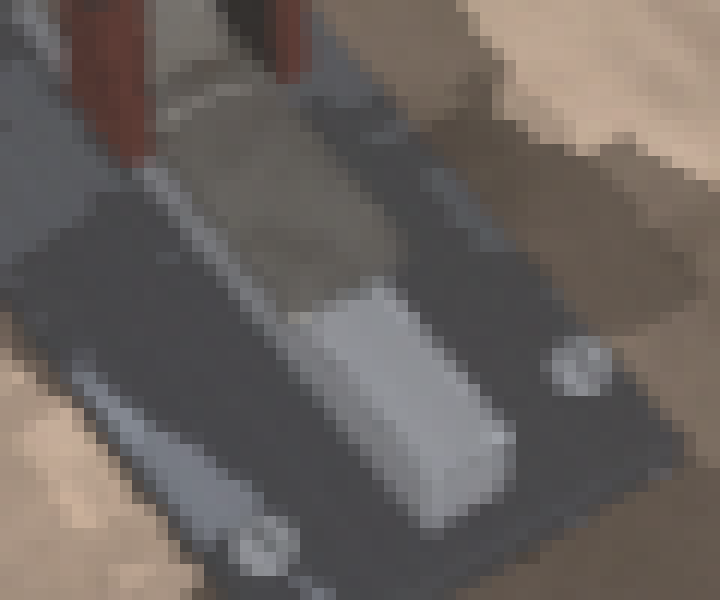

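View pics/s8.png

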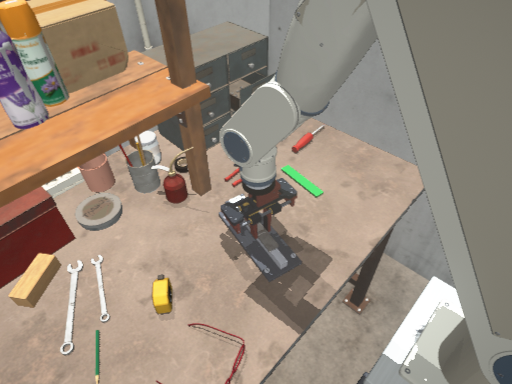

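View pics/c8.png

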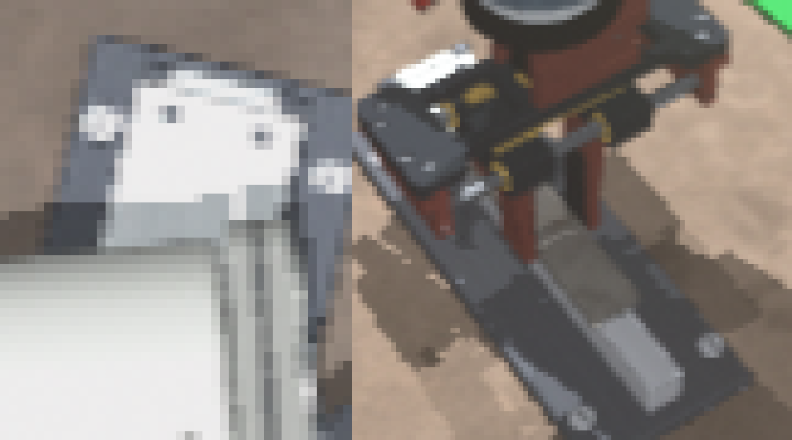

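The tape measure at (162,295), green strip at (302,180) and screwdriver at (308,140) have not moved. The flap's outline is unchanged, and the bar lies on the rail against the stop under a steady load. I hand the job in.

```bash
python3 -c "
from station import order
print(order.sign_off())"; python3 st.py
```

```text
the job is handed in; nothing more can be done
None
the job is handed in; nothing more can be done
```

I loaded the grey bar into the jig, slid it under the flap to the end stop, and pressed it flat onto the bed. I handed the job in at about 9 s with the gripper still holding it down.

**Last checks:**
- **End stop:** there is a steady push-back of about 9 N along the bed, with the grasp at jig x ≈ -13.4 mm against -13.7 mm expected.
- **Pressed flat:** I was pressing with about 21 N, against the 7 N that puts the pin level with the bed. The last push moved the bar only about 0.1 mm for 7 N more, so it was on solid metal. The TCP height of 37.2 mm matches the 37.4 mm expected for a flat bar, and the load is centred near the pin.
- **Flap:** the part of it in view kept the same outline in the top pictures throughout the insertion.
- **Other tools:** the tape measure, screwdriver and green look-alike were unmoved. The gripper partly hid the pliers in the last scene view, but the arm never came near them.

**Where readings disagreed:**
- The two cameras differed by about 3 mm on the jig's sideways position, so I used the average.
- The camera put the bar's rear end at -77 ± 2.5 mm, against -75 mm expected. I measured this before pressing.
- The tool slowly tilted to about 0.027 rad nose-down, so I judge the bar flat from forces and heights. The pictures are only good to 1–2 mm in height.

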